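# Refit the cover of the bench junction box

### The arm

A 6-joint arm with a two-finger parallel gripper is mounted at the origin on the work surface. World frame = base frame: x ahead of the robot, y to its left, z up, the work surface at z = 0. Lengths are in mm, angles in rad, forces in N, time in s.
With the tool pointing down it reaches from about 200 to 875 mm from the base axis. Payload 3.4 kg.
Tool frame: the origin (TCP) lies at the very end of the fingers, on their centre line; the grasp point (between the pads) lies 19 mm behind it (bot.grip_point_offset is the distance from the TCP to the grasp point, in mm); x points along the fingers, z is the direction in which the jaws open and shut, and the axes are right-handed (so a half turn about x gives the same grasp; the last joint's range is limited). The gripper opens to 94 mm and grips with 3 to 60 N. Pads are 16 mm wide; open, the fingers measure 119 mm over their backs; the gripper's body (75 mm by 177 mm) begins 78 mm behind the grasp point.
Start: joints at [-1.352, 0.276, 1.505, -0, 1.361, -0.121], TCP at [191.648, -542.161, 183.293] pointing down, gripper open.
Joint ranges: [-2.89, 2.89], [-0.75, 2.08], [0.22, 2.7], [-1.18, 4.32], [0.11, 2.71], [-2.7, 2.7]. Speed limits (rad/s): [2.57, 2.57, 3.14, 3.14, 3.14, 3.14].

### API

Orientations are given as a unit quaternion [w, x, y, z].
In Python, from workcell import bot gives the robot as it stands. The module is installed in compiled form; this text tells all that it offers.
- The arm moves only by the shell command python3 -m crank 'ROWS' [FORCE]. ROWS is JSON, a list of rows, each a list of 7 numbers: the shift along the world's x, y, z in mm, then the turn, a rotation vector about the world's x, y, z in rad, then the finger opening in mm, from 0 to 94. In form: [[tx, ty, tz, rx, ry, rz, gripper], ...]. A call has 1 to 20 rows; each row is the pose to reach, as a shift and turn from the pose commanded when the call began; what a row does not reach only later rows make up. A row lasts 1/8 s, in which the tool goes at most 62.5 mm and 10.7 degrees, less where a joint would pass 70% of its speed; a pose out of reach is approached as far as the arm can. A call with a gripper value outside its range is refused whole. The fingers move at their own pace and stop on an object; FORCE is the grip in N (left out, the last holds). Time passes only in rows, so rows that repeat a pose let the fingers close. It gives the time, the measured TCP pose, the force and the opening at its end, in the units of the state.
- bot.read_state(): the state, without advancing time (a new reading comes with each control period).
- bot.snapshot(name): name is "side" or "top" or "wrist"; returns the picture (384x512x3 uint8, red, green, blue); there is no depth.
- bot.camera_params(name): a dict with "intrinsics" (3x3 intrinsics, pixels), "dist" ([k1, k2, p1, p2, k3] as OpenCV has them; the pictures are not rectified), "T" (4x4, takes a point from camera to world coordinates); the wrist camera has in their place "mount" (4x4, takes a point from camera to tool coordinates, whose origin is the TCP and whose axes are the tool frame's). Camera axes: x right, y down, z forward; pixel columns grow to the right and rows downward; lengths in mm; the calibration is good to about 2 mm. A picture is of the moment at which its call begins: read the wrist's pose just before it. camera_params takes no time and is no camera call.
- bot.job_done(): hands the job in, once; it reports no verdict.
Trained networks look in the newest picture that a camera, given by its name, has taken for a name from the list of things; names that differ only in an ending like _2 or _b are one class to them, and where a whole thing is asked for, a point or a joint stands for the part that bears it (a point fixed in the world has none). Each returns a list of dicts, best first, with "score" (0 to 1); they miss things now and then, are a little off and sometimes report something else, mostly with a low value. They report only what shows in the picture. A call takes as long as a camera call.
- bot.boxes_of(label, camera): "rect" ([centre column, centre row, width, height] in pixels, round what is visible of it).
- bot.trace(label, camera): "mask" (384x512 bool, what is visible of it) and "rect" ([centre column, centre row, width, height] in pixels, round what is visible of it).
The state is a dict: "time": time; "joints": joint angles; "dq": joint speeds; "joint_torque": joint torques, N m; "position": TCP position; "orientation": TCP orientation; "wrist_force": force on the tool from outside, world axes, zero at the start; "torque": the same for the moment, N m; "gripper_width": finger opening in mm.
Only numpy, scipy, OpenCV 4.12 (cv2) and the standard library are available. Lean on these libraries where they do the work, as an engineer would, in place of code of your own. Each camera call takes 0.05 s, during which the arm holds its last target.

### The job

The junction box on the bench has lost its cover: find the one that fits it among the spare fittings in the crate and lift it out, leaving the other parts in the crate and the things round about where they are. Lay it down flat on the bench with its smooth outer face up and let go, so that it can be taken by its long sides, then set it over the two pins of the junction box, without forcing it, so that it sits flush on the rim all round.

Things in the scene. Friction and masses are not known exactly. Their poses are not given: they have to be found in the camera images.
- cover: The cover that fits: light grey plastic, 100 (x) by 55 (y) by 14 mm (z), a 60 g tray with 3 mm outer plate, 4 mm skirt, two cross ribs. Origin: centre of its open side; z points out through the smooth outer face. Holes of 8.5 mm at x = +38 and -38 mm, y = 0; fits either way round. Starts standing on a long edge in the crate (y axis vertical), top edge 60 mm above the bench.
- cover_mid (a point): Centre of the cover's 14 mm depth (7 mm from either face), axes as the cover. On edge the cover can be pinched here from above across its 14 mm, at the middle of its length; 30 mm are free to both sides, save for low parts under 34 mm above the bench. Set down on a long edge it stands by itself, and topples when pushed near the top. Flat, it is taken across its 55 mm.
- cover_short: Light grey moulded cover, the same in every way as cover but 72 mm long (x); does not fit this box. Starts standing on a long edge in the crate.
- cover_long: Light grey moulded cover, the same in every way as cover but 132 mm long (x); does not fit this box. Starts standing on a long edge in the crate.
- terminals: White terminal strip, 18 x 88 x 17 mm, lying in the crate. Origin under its centre.
- gland: Black plastic cable gland with a hexagon, 24 mm thick, 35 mm long, lying in the crate. Origin under its hexagon.
- relay: White plug-in module, 18 x 45 x 28 mm, lying in the crate. Origin under its centre.
- saddle: Steel conduit saddle, an arched strap with two feet, 20 x 60 x 18 mm, lying in the crate. Origin under its centre.
- adaptor: White conduit adaptor, a 20 mm tube on a 28 mm square flange, 26 mm high, standing in the crate. Origin under its centre.
- crate: Open blue plastic crate of spare fittings, loose on the bench, 216 mm (x) by 166 mm (y), walls 46 mm high and 5 mm thick, floor 5 mm thick. Origin at the centre of its underside, z up. The three covers stand in it one behind the other, about 58 mm apart, their long axes roughly along the crate's y.
- box: Grey junction box screwed to the bench, 100 (x) by 55 (y) by 40 mm high, open at the top, walls 4 mm, terminals inside. Origin at the centre of its underside, z up. Screw feet reach 70 mm from the centre at both ends, 6 mm high; a white conduit elbow reaches 98 mm from the centre at the +x end, 30 mm high. Its long sides are free.
- box_seat (a point): Centre of the top of the box's rim, 40 mm above the bench, axes as the box. The seated cover's origin lies here, long axis along x. Two steel pins at x = +38 and -38 mm, y = 0, 5 mm thick, tapered to 2 mm over their top 7 mm, reach 18 mm above the rim, so 4 mm above a seated cover's outer face; 1.75 mm play all round in its holes.
- tube_rack: White rack, 75 x 200 x 50 mm, with capped blood tubes to 82 mm height; a bystander. Origin under its centre.
- stapler: Black stapler, 140 x 36 x 60 mm; a bystander. Origin under its centre.
- reagent: Amber reagent bottle, 68 mm across, 160 mm high; a bystander. Origin under its centre.

How it is judged:
By the outcome, as a careful person would: the job done as asked, in the order asked, and still so for the second after the job is handed in, with the robot touching nothing.
It also fails if it takes over 69 s, if anything falls off the work surface, if the arm or the gripper's body presses on something with over 40 N, if the wrist force passes 120 N, or if a joint passes its speed limit or range.

## Working session

There is one attempt and no reset: what is moved stays moved. The work goes in short steps, Python scripts to look and compute and a shell command to move; the robot and the scene stay as the last step left them, time stands still between calls to the robot, and variables do not carry over. Pictures are saved under pics/ and viewed, and the job is handed in when it is done.

```bash
mkdir -p pics; ls; python3 - <<'E'
from workcell import bot
import cv2, numpy as np
s=bot.read_state()
for k,v in s.items(): print(k,np.round(v,3))
for n in ["side","top","wrist"]:
    im=bot.snapshot(n); cv2.imwrite(f"pics/{n}0.png",im[:,:,::-1])
    p=bot.camera_params(n); print(n,{k:np.round(v,3).tolist() for k,v in p.items()})
print(bot.grip_point_offset)
E
```

```text
pics
time 0.0
joints [-1.352  0.277  1.506 -0.     1.361 -0.121]
dq [ 0.001  0.001 -0.    -0.001  0.001  0.001]
joint_torque [ 0.0000e+00 -4.0459e+01 -2.3723e+01  7.0000e-02  3.4000e-02 -0.0000e+00]
position [ 191.513 -541.518  182.44 ]
orientation [ 0.577  0.409  0.578 -0.408]
wrist_force [-1.293  1.555 -0.217]
torque [ 0.001  0.034 -0.028]
gripper_width 93.941
side {'intrinsics': [[355.899, 0.0, 256.561], [0.0, 355.899, 190.689], [0.0, 0.0, 1.0]], 'dist': [-0.113, 0.0, 0.0, 0.0, 0.0], 'T': [[0.999, -0.029, 0.027, 560.219], [-0.039, -0.562, 0.827, -743.276], [-0.009, -0.827, -0.562, 538.071], [0.0, 0.0, 0.0, 1.0]]}
top {'intrinsics': [[347.034, 0.0, 253.432], [0.0, 347.034, 186.622], [0.0, 0.0, 1.0]], 'dist': [0.02, 0.0, 0.0, 0.0, 0.0], 'T': [[0.01, -0.978, 0.207, 424.086], [-1.0, -0.011, -0.005, 0.877], [0.007, -0.207, -0.978, 813.565], [0.0, 0.0, 0.0, 1.0]]}
wrist {'intrinsics': [[312.839, 0.0, 256.58], [0.0, 312.839, 192.021], [0.0, 0.0, 1.0]], 'dist': [-0.031, 0.0, 0.0, 0.0, 0.0], 'mount': [[-0.001, -0.275, 0.961, -200.672], [0.001, -0.961, -0.275, 81.212], [1.0, 0.001, 0.002, 0.149], [0.0, 0.0, 0.0, 1.0]]}
18.8
```

View pics/top0.png

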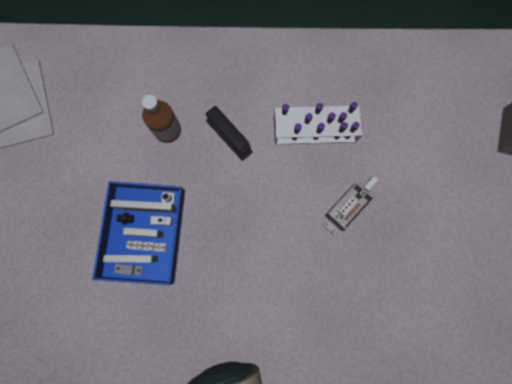

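View pics/side0.png

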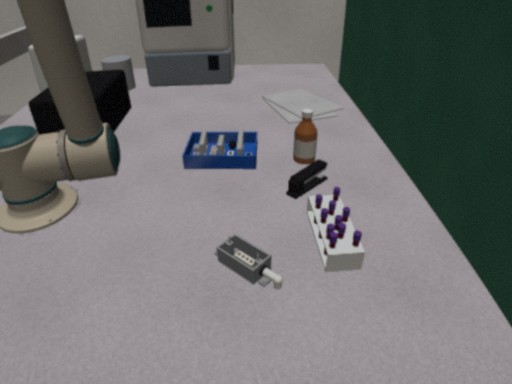

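View pics/wrist0.png

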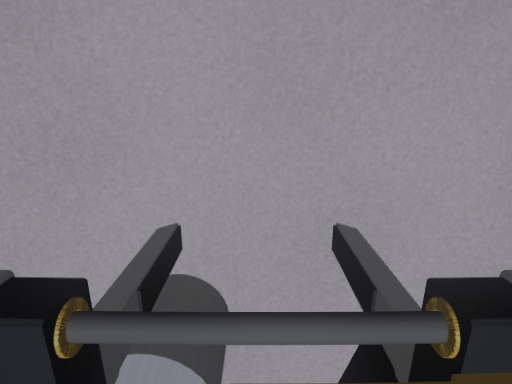

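```bash
cat > h.py <<'E'
from workcell import bot
import cv2, numpy as np
from scipy.spatial.transform import Rotation as R
def toolT(s=None):
    s=s or bot.read_state(); T=np.eye(4); q=s['orientation']
    T[:3,:3]=R.from_quat([q[1],q[2],q[3],q[0]]).as_matrix(); T[:3,3]=s['position']; return T
def cam(n,s=None):
    p=bot.camera_params(n); K=np.array(p['intrinsics']);D=np.array(p['dist'])
    T=np.array(p['T']) if 'T' in p else toolT(s)@np.array(p['mount'])
    return K,D,T
def ray(c,uv):
    K,D,T=c; u=cv2.undistortPoints(np.array(uv,float).reshape(-1,1,2),K,D).reshape(-1,2)
    d=np.c_[u,np.ones(len(u))]@T[:3,:3].T; return T[:3,3],d
def on_z(c,uv,z):
    o,d=ray(c,uv); return o+d*((z-o[2])/d[:,2])[:,None]
def proj(c,P):
    K,D,T=c; Ti=np.linalg.inv(T)
    r=cv2.Rodrigues(Ti[:3,:3])[0]
    return cv2.projectPoints(np.array(P,float).reshape(-1,1,3),r,Ti[:3,3],K,D)[0].reshape(-1,2)
def save(im,name,crop=None,f=1):
    if crop: a,b,c,d=crop; im=im[b:d,a:c]
    im=cv2.resize(im,None,fx=f,fy=f,interpolation=cv2.INTER_CUBIC)
    cv2.imwrite(f'pics/{name}.png',np.ascontiguousarray(im[:,:,::-1]))
E
python3 - <<'E'
from h import *
c=cam('top'); im=bot.snapshot('top'); save(im,'top1',(80,170,200,300),5)
s=im[160:245,300:400]; save(s,'top1b',None,5)
hts=dict(cover=60,cover_short=60,cover_long=60,crate=46,box=40)
for l in hts:
    for d in bot.trace(l,'top')[:3]:
        m=d['mask']; ys,xs=np.nonzero(m)
        rc=cv2.minAreaRect(np.c_[xs,ys].astype(np.float32))
        P=on_z(c,cv2.boxPoints(rc),hts[l])
        print(l,round(d['score'],2),np.round(d['rect']),np.round(rc[0],1),np.round(rc[1],1),round(rc[2],1)); print(np.round(P[:,:2]).tolist(), np.round(P.mean(0)))
E
```

```text
cover 0.71 [131. 257.  52.  10.] [130.5 258. ] [ 8. 55.] 90.0
[[434.0, 314.0], [435.0, 199.0], [419.0, 197.0], [418.0, 313.0]] [427. 256.  60.]
cover_short 0.64 [144. 233.  38.  10.] [143.5 232.3] [39.3  7.8] 4.1
[[475.0, 275.0], [492.0, 275.0], [487.0, 191.0], [470.0, 191.0]] [481. 233.  60.]
cover_short 0.61 [348. 204.  57.  59.] [352.  203.3] [26.6 71.1] 41.0
[[508.0, -145.0], [630.0, -254.0], [591.0, -296.0], [471.0, -187.0]] [ 550. -220.   60.]
cover_short 0.26 [134. 259.  57.   7.] [130.5 257.5] [ 7. 55.] 90.0
[[434.0, 314.0], [435.0, 199.0], [421.0, 198.0], [420.0, 313.0]] [428. 256.  60.]
cover_long 0.77 [144. 208.  64.  15.] [143.5 206. ] [65.4  9.2] 3.2
[[531.0, 308.0], [551.0, 308.0], [545.0, 166.0], [524.0, 166.0]] [538. 237.  60.]
crate 0.6 [138. 232.  88. 103.] [138.7 232.8] [ 82.8 102. ] 6.0
[[382.0, 337.0], [603.0, 337.0], [586.0, 151.0], [366.0, 162.0]] [484. 247.  46.]
box 0.64 [350. 203.  61.  63.] [352.2 203.6] [26.4 71.4] 43.7
[[513.0, -148.0], [633.0, -265.0], [591.0, -306.0], [473.0, -189.0]] [ 552. -227.   40.]
```

```bash
cat h.py | head -3; ls pics
```

```text
from workcell import bot
import cv2, numpy as np
from scipy.spatial.transform import Rotation as R
side0.png
top0.png
top1.png
top1b.png
wrist0.png
```

View pics/top1.png

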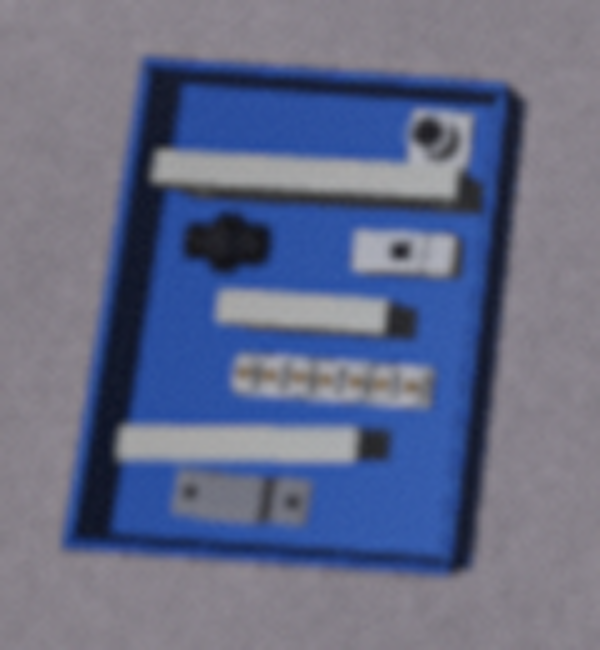

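View pics/top1b.png

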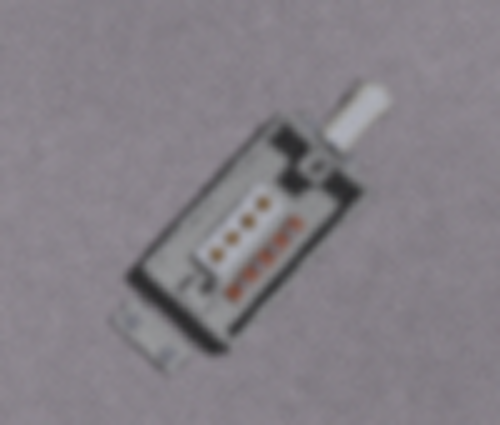

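```bash
python3 - <<'E'
from h import *
c=cam('top')
print(np.round(on_z(c,[[103,258.4],[151.6,258.9],[127.3,258.6]],60),1))
print(np.round(on_z(c,[[109.5,181.5],[183.5,187.5],[173,284],[93.5,279]],46),1))
T=toolT(); print(np.round(T,3))
# holes/pins? box corners in top1b  (px/5+300,160+)
print(np.round(on_z(c,[[300+270/5,160+118/5],[300+362/5,160+195/5],[300+228/5,160+340/5],[300+135/5,160+275/5]],40),1))
for l,h in [('stapler',0),('reagent',0),('tube_rack',0)]:
    for d in bot.trace(l,'top')[:1]:
        r=d['rect']; print(l,d['score'],np.round(on_z(c,[[r[0]-r[2]/2,r[1]-r[3]/2],[r[0]+r[2]/2,r[1]+r[3]/2]],h)))
E
```

```text
[[425.4 313.4  60. ]
 [425.1 211.3  60. ]
 [425.3 262.4  60. ]]
[[594.9 321.8  46. ]
 [583.  154.9  46. ]
 [373.3 166.1  46. ]
 [382.6 334.7  46. ]]
[[ 0.00000e+00  9.43000e-01  3.33000e-01  1.91643e+02]
 [ 0.00000e+00  3.33000e-01 -9.43000e-01 -5.42106e+02]
 [-1.00000e+00  0.00000e+00 -0.00000e+00  1.83204e+02]
 [ 0.00000e+00  0.00000e+00  0.00000e+00  1.00000e+00]]
[[ 597.8 -232.3   40. ]
 [ 562.6 -272.1   40. ]
 [ 496.5 -208.5   40. ]
 [ 525.  -168.2   40. ]]
stapler 0.57 [[804. 120.   0.]
 [660.   2.   0.]]
reagent 0.87 [[832. 288.   0.]
 [703. 174.   0.]]
tube_rack 0.71 [[ 810.  -52.    0.]
 [ 700. -268.    0.]]
```

```bash
python3 -m crank '[[60,160,20,0,0,0.4,60],[100,400,20,0,0,0.8,40],[148,777,-13,0,0,1.23,30],[148,777,-13,0,0,1.23,30],[148,777,-13,0,0,1.23,30],[148,777,-13,0,0,1.23,30],[148,777,-13,0,0,1.23,30],[148,777,-13,0,0,1.23,30],[148,777,-13,0,0,1.23,30],[148,777,-13,0,0,1.23,30],[148,777,-13,0,0,1.23,30],[148,777,-13,0,0,1.23,30],[148,777,-13,0,0,1.23,30],[148,777,-13,0,0,1.23,30],[148,777,-13,0,0,1.23,30],[148,777,-13,0,0,1.23,30]]' 20
python3 - <<'E'
from h import *
s=bot.read_state(); print(s['joints'],s['position'])
im=bot.snapshot('wrist'); save(im,'w1',None,1.5)
E
```

```text
time: 2.6
position: [339.4, 233.6, 170.4]
orientation: [0.707, 0.001, 0.707, -0.001]
wrist_force: [-0.2, -0.3, 0.7]
gripper_width: 29.9
[ 4.33959756e-01  3.54117645e-02  1.83812369e+00 -4.53010593e-04
  1.26817704e+00  4.36796350e-01] [339.43139726 233.59351355 170.37202664]
```

View pics/w1.png

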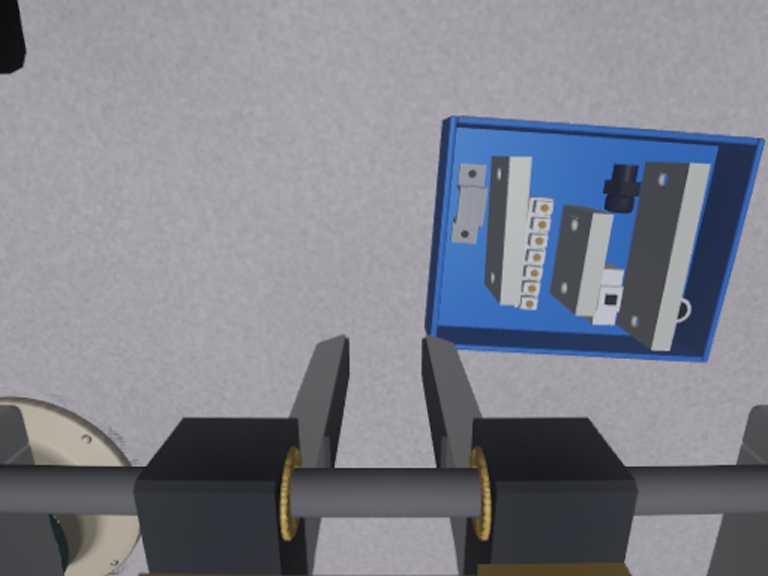

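```bash
python3 - <<'E'
from h import *
c=cam('wrist')
print(np.round(on_z(c,np.array([[509,157],[531,156],[521,304],[503,303]])/1.5,60),1))
d=bot.trace('cover','wrist')
for x in d[:3]: print(x['score'],x['rect'])
print(np.round(proj(cam('top'),[[425,212,60],[425,312,60]]),1))
E
```

```text
[[420.5 311.9  60. ]
 [434.6 312.6  60. ]
 [435.8 212.8  60. ]
 [423.2 213.6  60. ]]
0.71 [336.5, 153.3, 28.7, 103.3]
[[151.3 258.9]
 [103.6 258.6]]
```

```bash
python3 -m crank '[[88,28,-50,0,0,0.02,38],[88,28,-50,0,0,0.02,38],[88,28,-50,0,0,0.02,38]]' 20
python3 - <<'E'
from h import *
s=bot.read_state(); print(s['joints'],s['position'])
im=bot.snapshot('wrist'); save(im,'w2',None,1.5)
E
```

```text
time: 3.08
position: [429.2, 262.1, 118.7]
orientation: [0.706, -0.006, 0.708, 0.006]
wrist_force: [0.3, -0.7, 0.6]
gripper_width: 38.5
[ 4.09897864e-01  2.16399213e-01  1.75712378e+00 -2.34233697e-04
  1.17020102e+00  3.93313802e-01] [429.18364305 262.05571586 118.67064535]
```

View pics/w2.png

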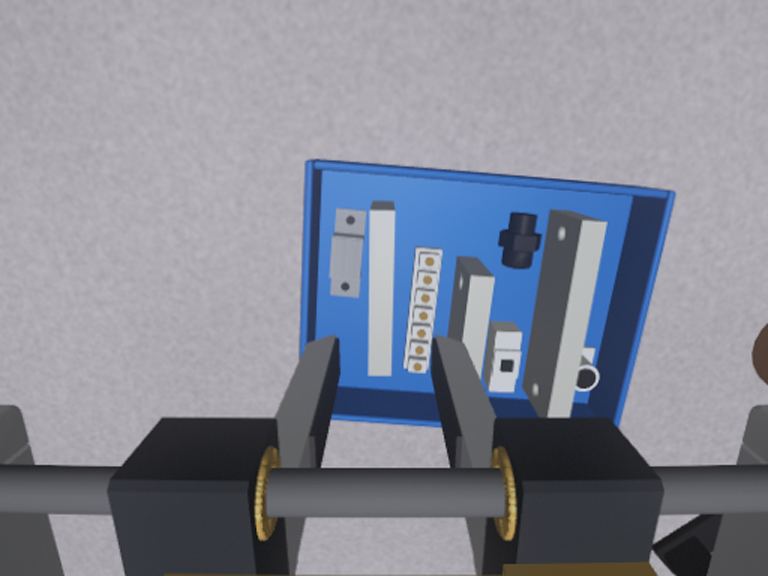

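```bash
python3 - <<'E'
from h import *
c=cam('wrist')
P=on_z(c,np.array([[370,209.5],[395,209.5],[391.5,376],[368.5,376]])/1.5,60)
print(np.round(P,1),P.mean(0)); print(R.from_matrix(toolT()[:3,:3]).as_matrix().round(3))
E
```

```text
[[419.6 312.3  60. ]
 [433.4 312.5  60. ]
 [433.7 211.6  60. ]
 [419.6 211.3  60. ]] [426.57199824 261.92314903  60.        ]
[[-0.002 -0.017  1.   ]
 [-0.001  1.     0.017]
 [-1.    -0.001 -0.002]]
```

```bash
python3 -m crank '[[-1,-1,0,0,0,-0.02,36],[-1,-1,-40,0,0,-0.02,36],[-1,-1,-70,0,0,-0.02,36],[-1,-1,-92,0,0,-0.02,36],[-1,-1,-92,0,0,-0.02,36],[-1,-1,-92,0,0,-0.02,36]]' 20
python3 - <<'E'
from h import *
s=bot.read_state(); print(s['joints'],s['position'],s['wrist_force'])
im=bot.snapshot('wrist'); save(im,'w3',None,1.5)
E
```

```text
time: 3.88
position: [427.1, 262.1, 29.7]
orientation: [0.708, 0.001, 0.706, -0.0]
wrist_force: [-0.1, -0.1, -0.0]
gripper_width: 35.8
[ 4.11480637e-01  3.04785045e-01  1.89047030e+00 -3.15276051e-05
  9.43963266e-01  4.12701713e-01] [427.08470408 262.08555505  29.74325439] [-0.11488972 -0.07643427 -0.01407528]
```

View pics/w3.png

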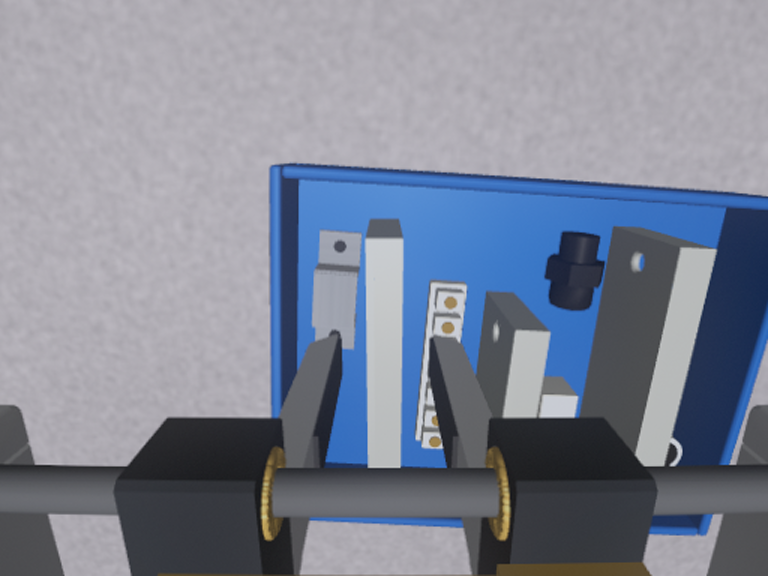

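```bash
python3 -m crank '[[0,0,0,0,0,0,4],[0,0,0,0,0,0,4],[0,0,0,0,0,0,4],[0,0,0,0,0,0,4],[0,0,0,0,0,0,4]]' 25
python3 -m crank '[[0,0,10,0,0,0,4],[0,0,35,0,0,0,4],[0,0,80,0,0,0,4],[0,0,110,0,0,0,4],[0,0,110,0,0,0,4]]'
python3 - <<'E'
from h import *
s=bot.read_state(); print(s['joints'],s['position'],s['wrist_force'])
im=bot.snapshot('wrist'); save(im,'w4',None,1.5)
E
```

```text
time: 4.55
position: [426.7, 261.9, 28.6]
orientation: [0.707, 0.0, 0.707, -0.0]
wrist_force: [-1.3, 0.4, 4.1]
gripper_width: 12.9
time: 5.18
position: [428.5, 262.6, 140.6]
orientation: [0.709, 0.001, 0.705, 0.0]
wrist_force: [0.4, 0.3, -0.4]
gripper_width: 13.6
[ 4.11358188e-01  1.93024780e-01  1.72924934e+00 -1.38225872e-04
  1.21346253e+00  4.12419458e-01] [428.51796978 262.5977251  140.59147189] [ 0.36624278  0.34602627 -0.37825494]
```

View pics/w4.png

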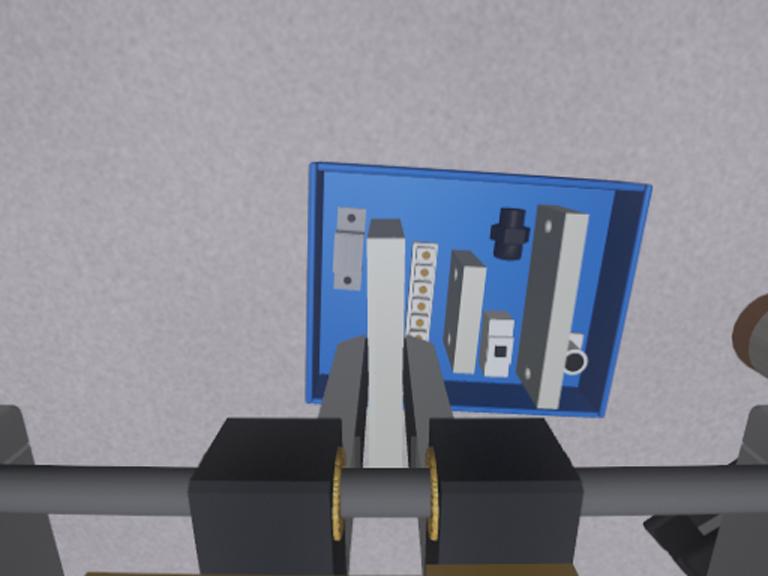

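```bash
python3 -m crank '[[1,-62,0,0,0,0,4],[2,-124,0,0,0,0,4],[3,-186,0,0,0,0,4],[3,-252,0,0,0,0,4],[3,-252,-40,0,0,0,4],[3,-252,-80,0,0,0,4],[3,-252,-105,0,0,0,4],[3,-252,-110,0,0,0,4],[3,-252,-110,0,0,0,4]]'
python3 - <<'E'
from h import *
s=bot.read_state(); print(s['joints'],s['position'],s['wrist_force'])
im=bot.snapshot('side'); save(im,'s5',(180,100,400,300),3)
E
```

```text
time: 6.35
position: [429.2, 10.0, 27.8]
orientation: [0.707, 0.0, 0.708, -0.0]
wrist_force: [0.2, 0.0, -0.9]
gripper_width: 13.8
[-1.39191153e-01  2.15446456e-01  2.03484564e+00 -3.09079194e-06
  8.92779994e-01 -1.38296507e-01] [429.15464868   9.95343879  27.80330529] [ 0.16228025  0.01527866 -0.9061645 ]
```

View pics/s5.png

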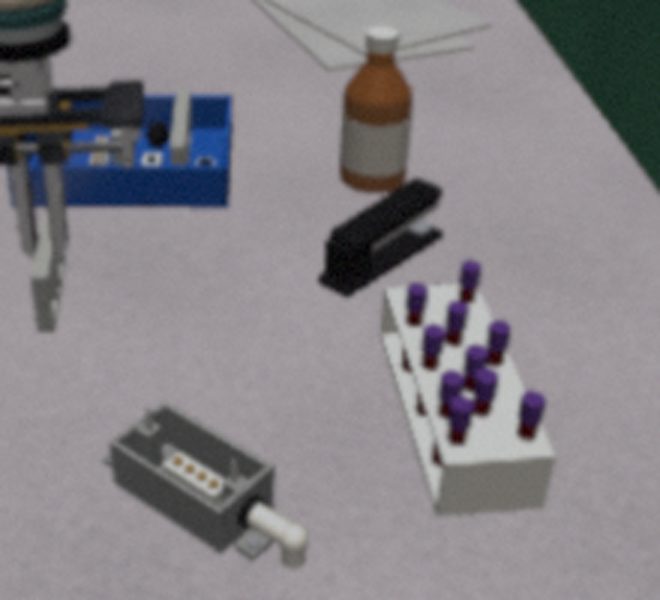

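```bash
python3 -m crank '[[0,0,-2,0,0,0,4],[0,0,-4,0,0,0,4],[0,0,-4,0,0,0,4]]'; python3 -m crank '[[0,0,-0.7,0,0,0,4],[0,0,-0.7,0,0,0,4]]'
```

```text
time: 6.78
position: [429.8, 9.9, 24.5]
orientation: [0.707, 0.0, 0.707, -0.0]
wrist_force: [0.2, -0.4, -1.4]
gripper_width: 13.4
time: 7.02
position: [429.7, 9.8, 23.6]
orientation: [0.707, 0.0, 0.707, -0.0]
wrist_force: [0.5, 0.0, -0.8]
gripper_width: 13.7
```

```bash
for i in 1; do python3 -m crank '[[0,0,-0.7,0,0,0,4],[0,0,-0.7,0,0,0,4]]';  python3 -m crank '[[0,0,-0.7,0,0,0,4],[0,0,-0.7,0,0,0,4]]'; done
```

```text
time: 7.28
position: [429.9, 9.8, 23.6]
orientation: [0.707, 0.0, 0.707, -0.0]
wrist_force: [-1.4, 0.1, 6.7]
gripper_width: 14.0
time: 7.52
position: [430.0, 9.8, 23.6]
orientation: [0.707, 0.0, 0.707, -0.0]
wrist_force: [-2.7, 0.3, 12.9]
gripper_width: 13.5
```

```bash
python3 -m crank '[[0,0,0.8,0,0,0,4],[0,0,0.8,0,0,0,18],[0,0,0.8,0,0,0,30],[0,0,0.8,0,0,0,60],[0,0,0.8,0,0,0,94],[0,0,0.8,0,0,0,94],[0,0,0.8,0,0,0,94]]'
python3 - <<'E'
from h import *
im=bot.snapshot('wrist'); save(im,'w6',None,1.5)
E
```

```text
time: 8.4
position: [429.6, 9.8, 23.0]
orientation: [0.707, 0.0, 0.707, -0.0]
wrist_force: [-1.3, 0.1, 0.6]
gripper_width: 64.4
```

View pics/w6.png

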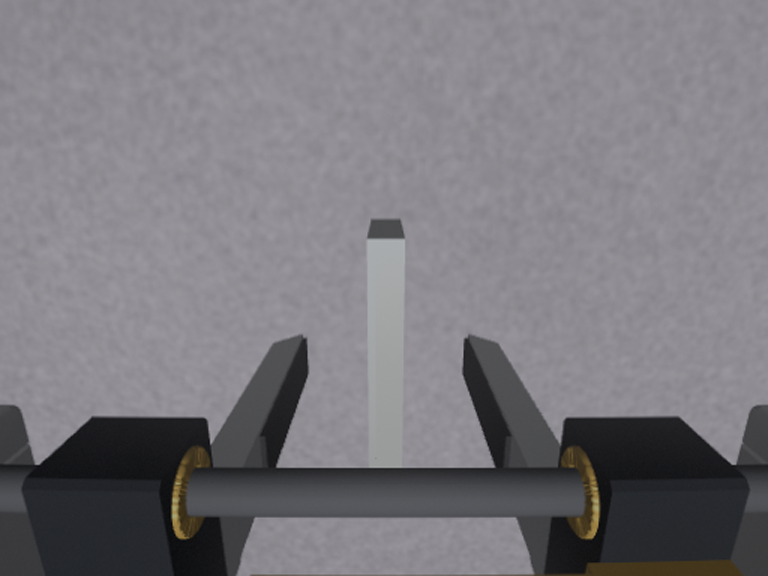

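```bash
python3 -m crank '[[0,0,10,0,0,0,94],[0,0,22,0,0,0,94],[10,0,22,0,0,0,94],[20,0,22,0,0,0,94],[30,0,22,0,0,0,94],[36,0,22,0,0,0,94],[39,0,22,0,0,0,94],[42,0,22,0,0,0,94],[45,0,22,0,0,0,94],[47,0,22,0,0,0,94],[49,0,22,0,0,0,94],[51,0,22,0,0,0,94]]'
python3 - <<'E'
from h import *
im=bot.snapshot('wrist'); save(im,'w7',None,1.5)
E
```

```text
time: 9.95
position: [480.7, 9.8, 45.0]
orientation: [0.707, 0.0, 0.707, -0.0]
wrist_force: [0.4, 0.9, -1.0]
gripper_width: 93.9
```

View pics/w7.png

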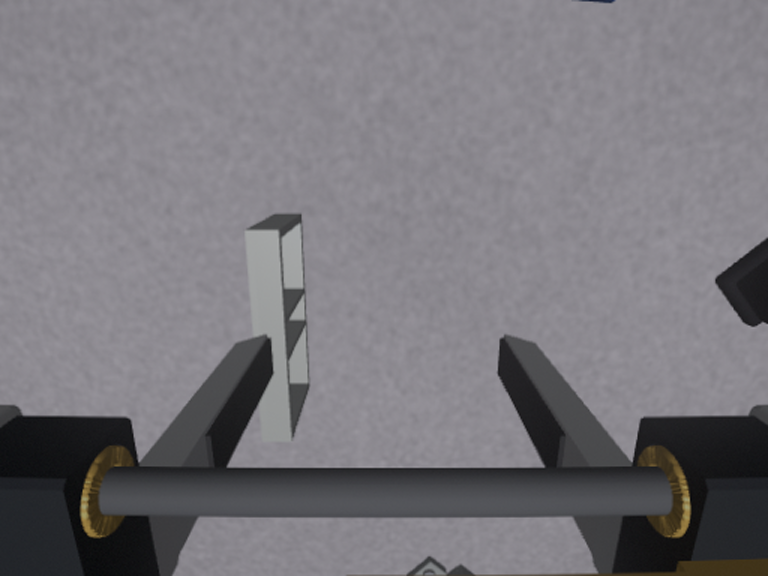

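```bash
python3 -m crank '[[2,0,0,0,0,0,94],[4,0,0,0,0,0,94],[6,0,0,0,0,0,94]]'
python3 - <<'E'
from h import *
im=bot.snapshot('wrist'); save(im,'w8',None,1)
im=bot.snapshot('side'); save(im,'s8',(150,150,300,300),4)
E
```

```text
time: 10.38
position: [486.8, 9.9, 45.0]
orientation: [0.707, 0.0, 0.707, -0.0]
wrist_force: [0.7, -0.0, 0.3]
gripper_width: 94.2
```

View pics/w8.png

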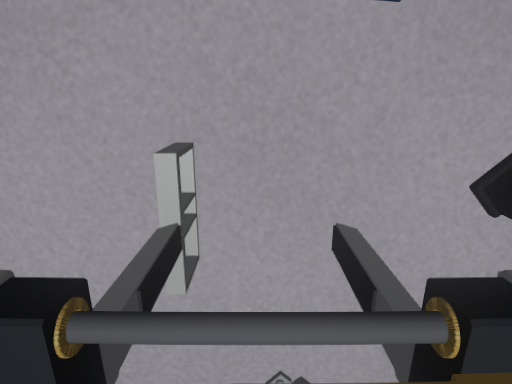

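View pics/s8.png

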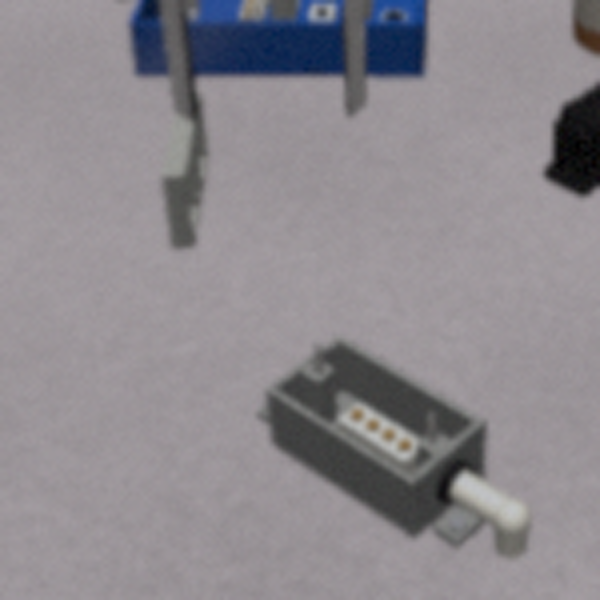

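```bash
python3 -m crank '[[2,0,0,0,0,0,94],[4,0,0,0,0,0,94],[6,0,0,0,0,0,94],[8,0,0,0,0,0,94]]'
python3 - <<'E'
from h import *
im=bot.snapshot('wrist'); save(im,'w9',None,1)
im=bot.snapshot('side'); save(im,'s9',(150,150,300,300),4)
E
```

```text
time: 10.98
position: [494.8, 9.8, 45.0]
orientation: [0.707, 0.0, 0.707, -0.0]
wrist_force: [-0.4, 0.5, 0.5]
gripper_width: 93.8
```

View pics/w9.png

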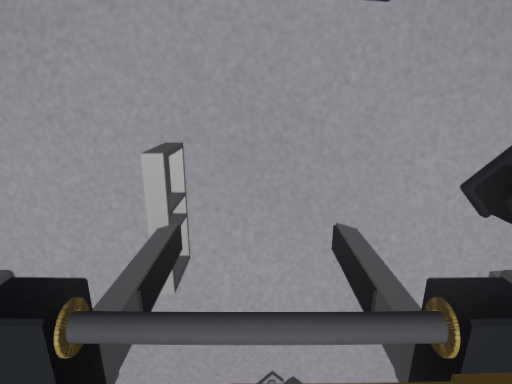

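View pics/s9.png

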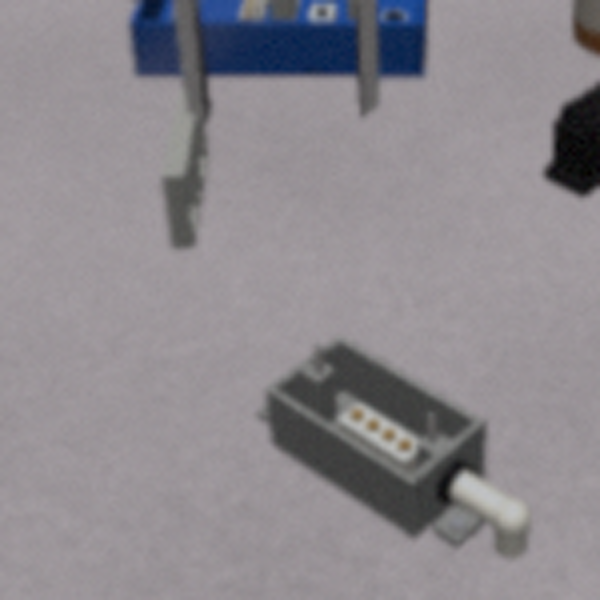

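```bash
python3 - <<'E'
from h import *
c=cam('wrist'); print(toolT()[:3,3])
print(np.round(on_z(c,np.array([[144,153],[166,153]]),55),1))
c2=cam('side'); k=lambda p:[150+p[0]/4,150+p[1]/4]
print(np.round(on_z(c2,[k((170,247)),k((195,246))],0),1)); print(np.round(on_z(c2,[k((163,178)),k((192,180)),k((177,116)),k((195,116))],55),1))
print(np.round(proj(c,[[448,18,45],[448,2,45],[448,-2,55],[541,18,45]]),1))
E
```

```text
[494.98048333   9.78607318  45.01669256]
[[426.8  60.4  55. ]
 [440.4  60.4  55. ]]
[[423.1 -37.3   0. ]
 [438.7 -37.    0. ]]
[[425.5 -41.3  55. ]
 [443.2 -44.3  55. ]
 [426.5  28.1  55. ]
 [438.1  27.4  55. ]]
[[186.1 212.6]
 [187.6 234.2]
 [184.8 245.8]
 [322.6 212.5]]
```

```bash
python3 - <<'E'
from h import *
c2=cam('side'); T=toolT()[:3,3]
for nm,P in dict(tipin=[T[0]-47,2,45],tipout=[T[0]-59.5,2,45],rtipin=[T[0]+47,2,45],rtipout=[T[0]+59.5,2,45],cov_top=[433,10,55]).items():
    print(nm,((proj(c2,[P])[0]-150)*4).round(0))
im=bot.snapshot('side'); save(im,'s10',(170,130,260,220),8)
E
```

```text
tipin [208. 151.]
tipout [189. 151.]
rtipin [358. 146.]
rtipout [378. 146.]
cov_top [184. 131.]
```

View pics/s10.png

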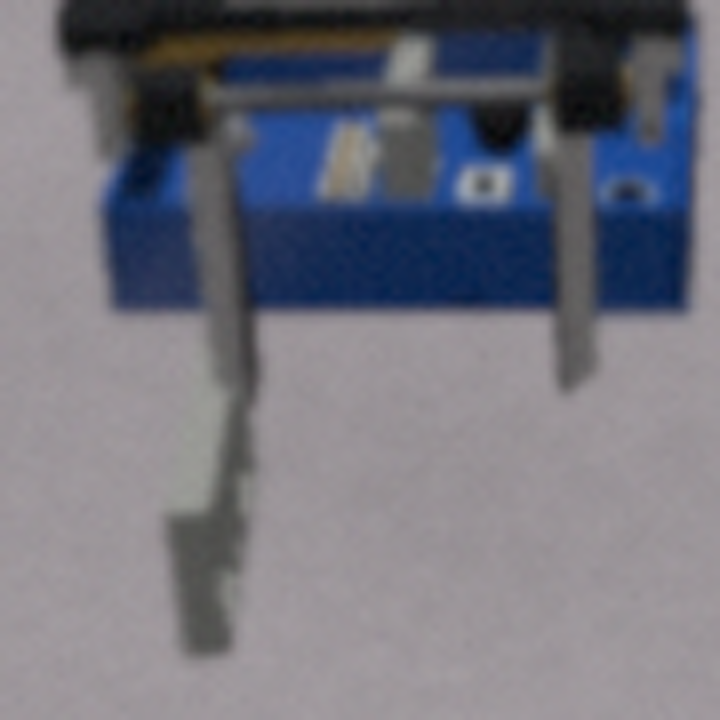

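```bash
python3 - <<'E'
from h import *
c2=cam('side'); T=toolT()[:3,3]
o,d=ray(c2,[[170+572/8,130+390/8],[170+595/8,130+375/8],[170+225/8,130+388/8]])
for y in (2,10,18):
    P=o+d*((y-o[1])/d[:,1])[:,None]; print(y,P.round(1).tolist())
# finger tip in wrist cam at opening 94, x=-18.8 vs 0
c=cam('wrist'); T=toolT()
for x in (0,-10,-18.8):
  print(x,proj(c,[(T@[x,y,-47,1])[:3] for y in (8,-8)]).round(1).tolist())
E
```

```text
2 [[547.6, 2.0, 68.1], [554.8, 2.0, 73.3], [440.7, 2.0, 72.4]]
10 [[547.4, 10.0, 63.0], [554.8, 10.0, 68.3], [439.4, 10.0, 67.4]]
18 [[547.3, 18.0, 58.0], [554.7, 18.0, 63.3], [438.2, 18.0, 62.4]]
0 [[186.1, 212.8], [187.5, 234.4]]
-10 [[182.8, 218.0], [184.4, 240.6]]
-18.8 [[179.6, 223.0], [181.3, 246.4]]
```

```bash
python3 -m crank '[[-40,0,2,0,0,0,94],[-66,0,0,0,0,0,94],[-66,0,-10,0,0,0,94],[-66,0,-19,0,0,0,94],[-50,0,-19,0,0,0,94],[-36,0,-19,0,0,0,94],[-26,0,-19,0,0,0,94],[-22,0,-19,0,0,0,94],[-20,0,-19,0,0,0,94],[-18,0,-19,0,0,0,94],[-16,0,-19,0,0,0,94],[-14,0,-19,0,0,0,94],[-12,0,-19,0,0,0,94],[-10,0,-19,0,0,0,94]]'
python3 - <<'E'
from h import *
im=bot.snapshot('wrist'); save(im,'w11',None,1)
im=bot.snapshot('side'); save(im,'s11',(170,130,260,220),8)
E
```

```text
time: 12.88
position: [484.8, 9.8, 26.0]
orientation: [0.707, 0.0, 0.707, -0.0]
wrist_force: [-0.2, 0.6, -0.3]
gripper_width: 93.7
```

View pics/w11.png

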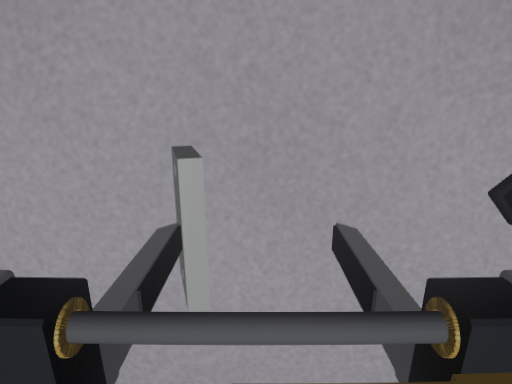

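View pics/s11.png

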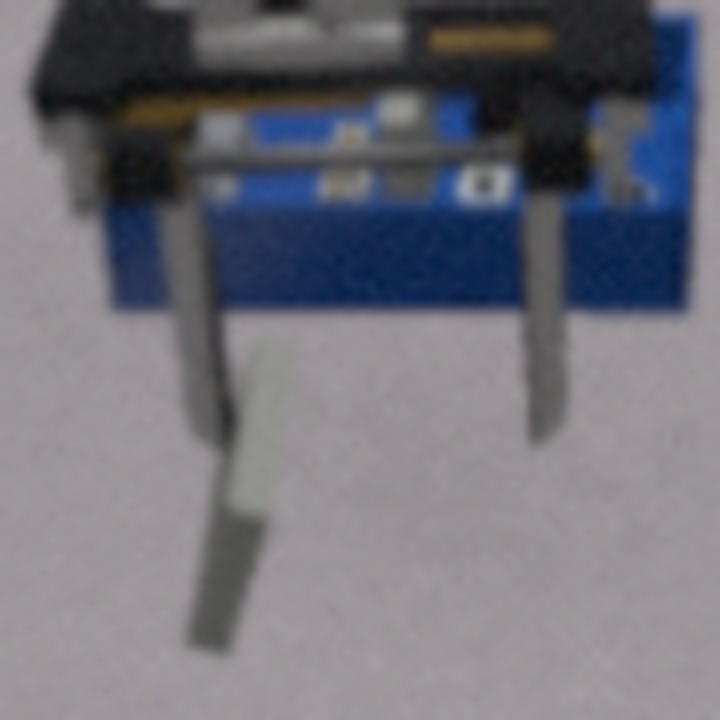

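```bash
python3 -m crank '[[2,0,0,0,0,0,94],[4,0,0,0,0,0,94],[6,0,0,0,0,0,94],[8,0,0,0,0,0,94],[8,0,0,0,0,0,94]]'
python3 - <<'E'
from h import *
im=bot.snapshot('wrist'); save(im,'w12',None,1)
E
```

```text
time: 13.6
position: [492.9, 9.8, 26.0]
orientation: [0.707, 0.0, 0.707, -0.0]
wrist_force: [-0.3, -1.3, -0.1]
gripper_width: 94.0
```

View pics/w12.png

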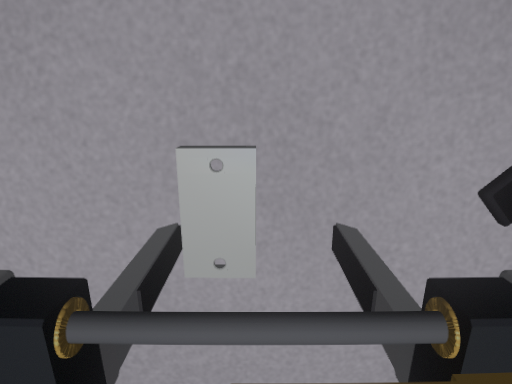

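```bash
python3 - <<'E'
from h import *
c=cam('wrist')
P=on_z(c,np.array([[216.5,165],[220,263]]),14);print(P.round(1),P.mean(0).round(1),np.linalg.norm(P[0]-P[1]),np.degrees(np.arctan2(*(P[0]-P[1])[:2])))
P=on_z(c,np.array([[178,148.5],[256,148.5],[256,277],[183,277]]),14);print(P.round(1),P.mean(0).round(1))
E
```

```text
[[466.   48.6  14. ]
 [466.  -26.8  14. ]] [466.   10.9  14. ] 75.4215422804728 0.032835890524975396
[[440.1  60.1  14. ]
 [493.3  60.   14. ]
 [493.3 -38.8  14. ]
 [437.  -38.9  14. ]] [465.9  10.6  14. ]
```

```bash
python3 -m crank '[[-10,1,20,0,0,0,94],[-26.6,1,30,0,0,0,94],[-26.6,1,30,0,0,0,94],[-26.6,1,30,0,0,0,94]]'
python3 - <<'E'
from h import *
s=bot.read_state();print(s['position'],s['joints'])
im=bot.snapshot('wrist'); save(im,'w13',(120,100,400,300),2.8)
E
```

```text
time: 14.15
position: [466.0, 10.8, 55.9]
orientation: [0.707, 0.0, 0.707, -0.0]
wrist_force: [0.5, 0.4, 0.8]
gripper_width: 93.9
[466.01038833  10.80773522  55.90282301] [-1.26283984e-01  2.27529019e-01  1.92495314e+00  4.36063675e-05
  9.88535738e-01 -1.25156556e-01]
```

View pics/w13.png

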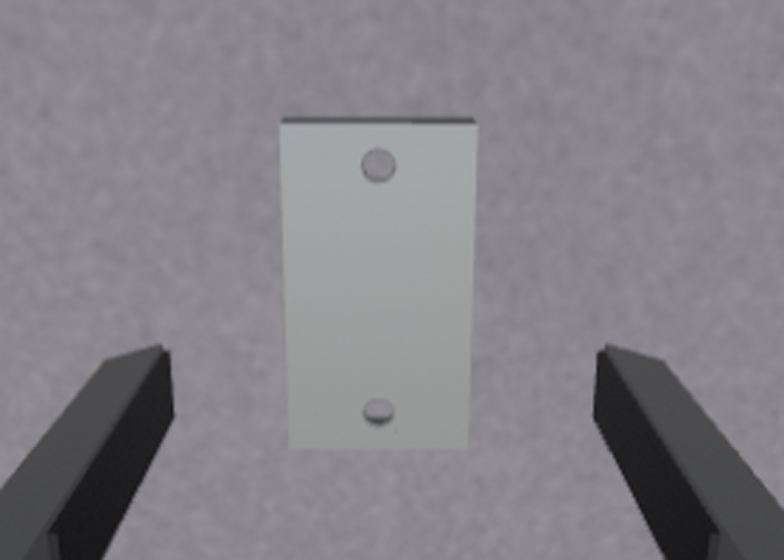

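```bash
python3 -m crank '[[-0.8,0,-20,0,0,0,94],[-0.8,0,-45,0,0,0,94],[-0.8,0,-60,0,0,0,94],[-0.8,0,-65,0,0,0,94],[-0.8,0,-68,0,0,0,94],[-0.8,0,-68,0,0,0,94]]'
python3 - <<'E'
from h import *
im=bot.snapshot('wrist'); save(im,'w14',None,1.5)
im=bot.snapshot('side'); save(im,'s14',(170,130,260,220),8)
E
```

```text
time: 14.95
position: [465.6, 10.8, -11.8]
orientation: [0.707, 0.0, 0.707, -0.0]
wrist_force: [-0.1, -0.7, -0.1]
gripper_width: 93.7
```

View pics/w14.png

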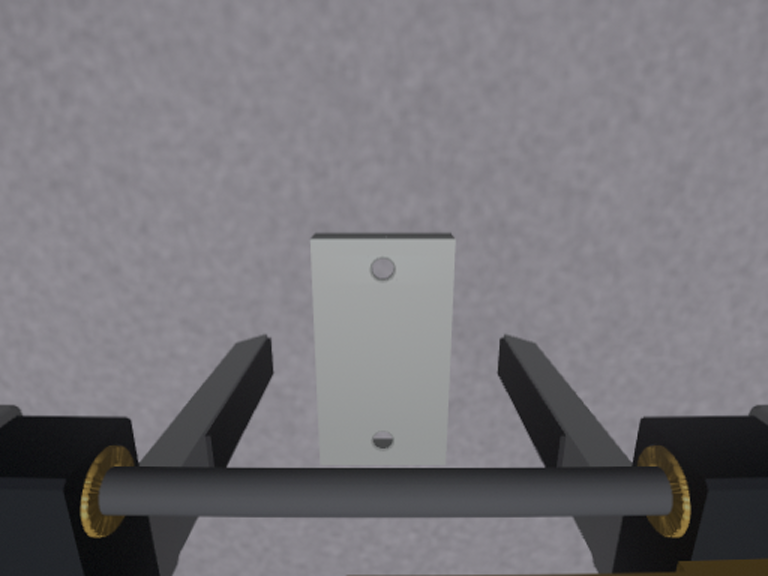

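View pics/s14.png

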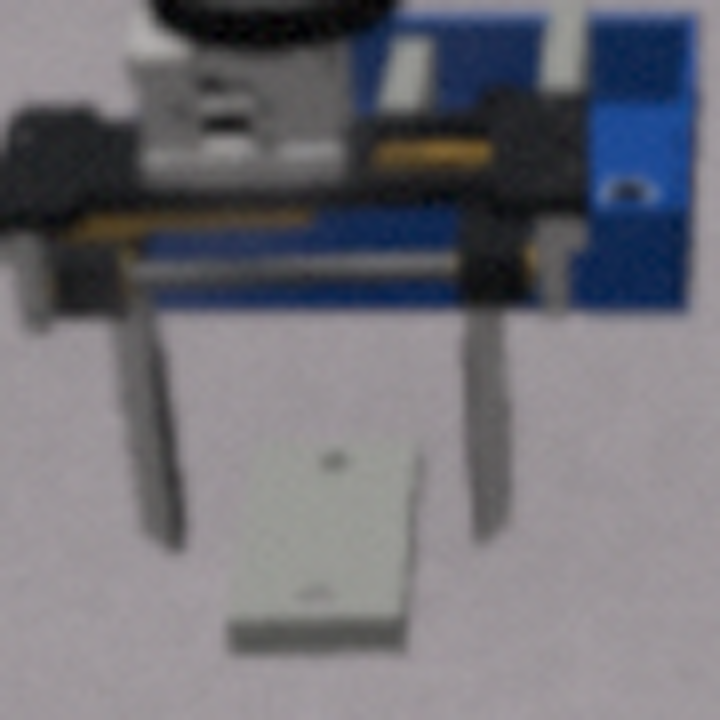

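```bash
python3 -m crank '[[0,0,-2,0,0,0,94],[0,0,-3,0,0,0,94],[0,0,-3,0,0,0,80],[0,0,-3,0,0,0,64],[0,0,-3,0,0,0,50],[0,0,-3,0,0,0,50],[0,0,-3,0,0,0,50],[0,0,-3,0,0,0,50],[0,0,-3,0,0,0,50]]' 15
python3 -m crank '[[0,0,5,0,0,0,50],[0,0,30,0,0,0,50],[0,0,70,0,0,0,50],[0,0,70,0,0,0,50],[0,0,70,0,0,0,50]]'
python3 - <<'E'
from h import *
s=bot.read_state();print(s['position'],s['joints'])
im=bot.snapshot('wrist'); save(im,'w15',None,1.5)
im=bot.snapshot('top'); 
E
```

```text
time: 16.18
position: [465.2, 10.8, -15.0]
orientation: [0.707, 0.0, 0.707, -0.0]
wrist_force: [0.2, -0.8, 0.0]
gripper_width: 54.9
time: 16.8
position: [464.6, 10.9, 54.6]
orientation: [0.707, 0.0, 0.707, -0.0]
wrist_force: [-0.6, -0.3, -1.1]
gripper_width: 54.7
[464.60722593  10.91539683  54.59753121] [-1.26398538e-01  2.27881288e-01  1.92854690e+00 -6.55969955e-06
  9.85838068e-01 -1.25377815e-01]
```

View pics/w15.png

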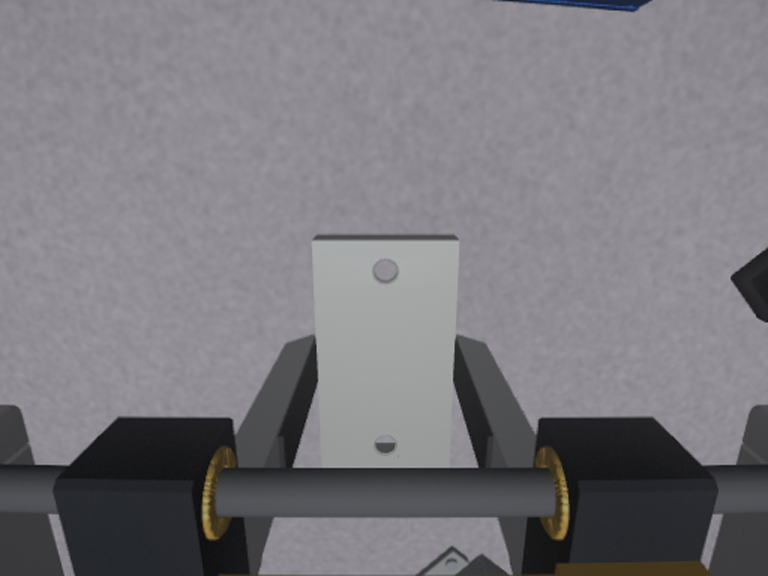

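```bash
python3 -m crank '[[-1,-10,15,0,0,-0.18,50],[-2,-20,30,0,0,-0.36,50],[-3,-35,30,0,0,-0.54,50],[-4,-50,30,0,0,-0.72,50],[-5,-70,30,0,0,-0.9,50],[-6,-90,30,0,0,-1.08,50],[-7,-110,30,0,0,-1.26,50],[-8,-130,30,0,0,-1.44,50],[-10,-148,30,0,0,-1.62,50],[-10,-148,30,0,0,-1.8,50],[-10,-148,30,0,0,-1.98,50],[-10,-148,30,0,0,-2.16,50],[-10,-148,30,0,0,-2.314,50],[-10,-148,30,0,0,-2.314,50],[-10,-148,30,0,0,-2.314,50],[-10,-148,30,0,0,-2.314,50]]'
python3 - <<'E'
from h import *
s=bot.read_state();print(s['position'],s['joints'])
np.save('T16.npy',toolT(s))
im=bot.snapshot('wrist'); cv2.imwrite('pics/w16raw.png',im[:,:,::-1]); save(im,'w16',None,1.5)
E
```

```text
time: 18.9
position: [455.1, -137.1, 84.7]
orientation: [-0.284, -0.647, -0.285, 0.648]
wrist_force: [0.6, -0.2, -0.1]
gripper_width: 54.7
[ 455.06562051 -137.06838781   84.66368283] [-4.39056946e-01  2.08650131e-01  1.86435606e+00 -7.13487100e-05
  1.06930034e+00  1.87483997e+00]
```

View pics/w16.png

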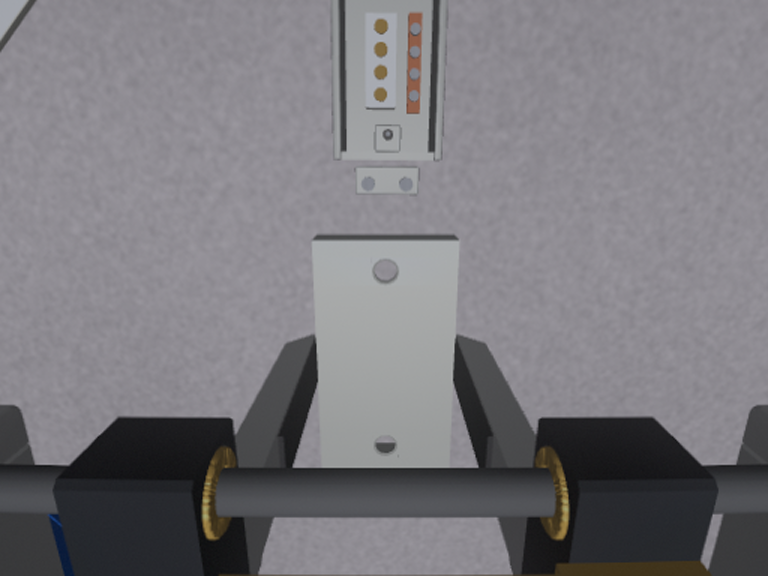

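```bash
python3 -m crank '[[18,-17,40,0,0,0,50],[18,-17,40,0,0,0,50],[18,-17,40,0,0,0,50],[18,-17,40,0,0,0,50],[18,-17,40,0,0,0,50]]'
python3 - <<'E'
from h import *
s=bot.read_state();print(s['position'],s['joints'])
np.save('T17.npy',toolT(s))
im=bot.snapshot('wrist'); cv2.imwrite('pics/w17raw.png',im[:,:,::-1]); save(im,'w17',(156,0,356,200),3)
save(im,'w17b',(190,140,330,320),4)
E
```

```text
time: 19.58
position: [472.3, -153.5, 124.1]
orientation: [-0.284, -0.647, -0.285, 0.648]
wrist_force: [0.2, 1.4, -0.7]
gripper_width: 54.8
[ 472.26169099 -153.50230406  124.12794533] [-4.54453170e-01  2.02541460e-01  1.76099677e+00 -3.35393692e-05
  1.18019161e+00  1.86027309e+00]
```

View pics/w17.png

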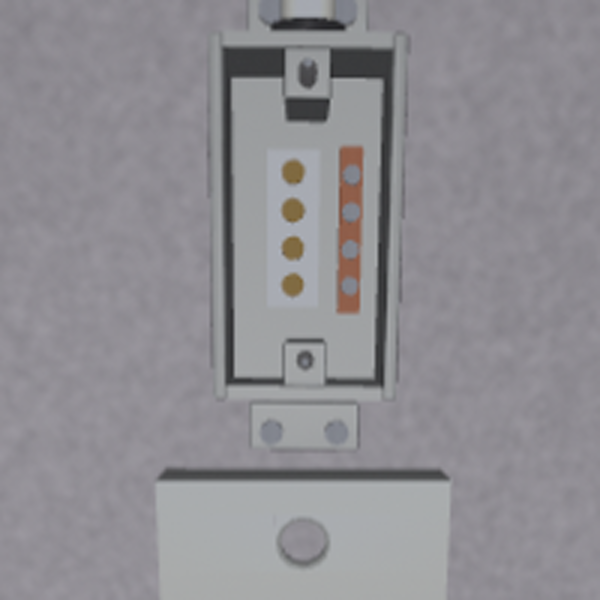

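View pics/w17b.png

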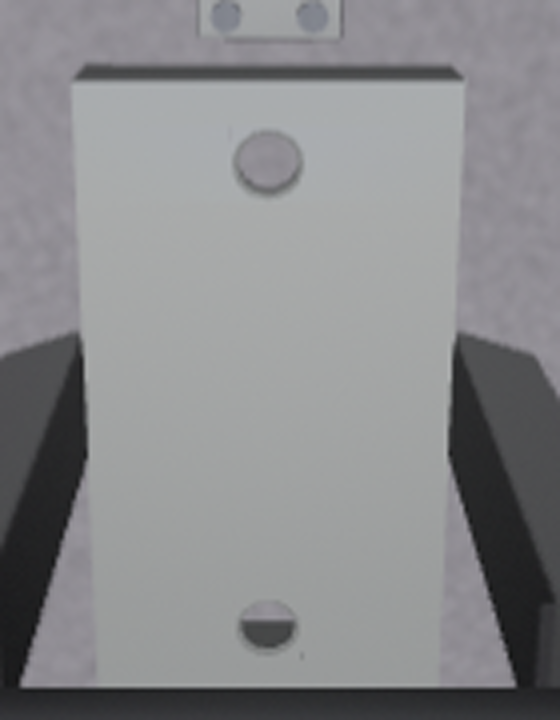

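```bash
cat > fit.py <<'E'
from h import *
from scipy.optimize import least_squares
T=np.load('T17.npy'); p=bot.camera_params('wrist'); c=(np.array(p['intrinsics']),np.array(p['dist']),T@np.array(p['mount']))
def boxpts(v):
    x,y,a=v; r=np.array([[np.cos(a),-np.sin(a)],[np.sin(a),np.cos(a)]])
    L=np.array([[-50,27.5,40],[-50,-27.5,40],[50,27.5,40],[50,-27.5,40],[-38,0,58],[38,0,58]],float)
    L[:,:2]=L[:,:2]@r.T+[x,y]; return L
# image: up = +tool y = box +x; image right = +tool z
obs=np.array([[219,399],[393,401],[211,35],[408,40],[304.5,358],[308,62]])/3+[156,0]
# which y side is left? determined by fit of order
def res(v,o): return (proj(c,boxpts(v))-o).ravel()
for perm in ([0,1,2,3,4,5],[1,0,3,2,4,5]):
    o=obs[perm]; s=least_squares(res,[545,-220,np.radians(-42.6)],args=(o,)); print(s.x[:2].round(2),np.degrees(s.x[2]).round(2),np.abs(s.fun).max().round(2)); print((s.fun.reshape(-1,2)).round(2).tolist())
    if np.abs(s.fun).max()<6:
        best=s.x
        s2=least_squares(lambda v:(proj(c,boxpts(v))-o)[:4].ravel(),best);print('rim only',s2.x[:2].round(2),np.degrees(s2.x[2]).round(2),s2.fun.round(1))
        s3=least_squares(lambda v:(proj(c,boxpts(v))-o)[4:].ravel(),best);print('pins only',s3.x[:2].round(2),np.degrees(s3.x[2]).round(2),s3.fun.round(1))
# cover in tool frame: plane at tool x=-29
hol=np.array([[268,161],[268,626]])/4+[190,140]
o,d=ray(c,hol)
Ti=np.linalg.inv(T); o=(Ti@[*o,1])[:3]; d=d@Ti[:3,:3].T
for xx in (-29,-28): print('holes tool',xx,(o+d*((xx-o[0])/d[:,0])[:,None]).round(2).tolist())
cor=np.array([[73,78],[464,78],[441,687],[97,687]])/4+[190,140]
o,d=ray(c,cor); o=(Ti@[*o,1])[:3]; d=d@Ti[:3,:3].T
print('corners',(o+d*((-29-o[0])/d[:,0])[:,None]).round(2).tolist())
print('nadir',proj(c,[[*c[2][:2,3],0]]), 'tool y',T[:3,1],np.degrees(np.arctan2(T[1,1],T[0,1])))
im=cv2.imread('pics/w17raw.png')[0:200,156:356]; im=cv2.resize(im,None,fx=3,fy=3,interpolation=cv2.INTER_CUBIC)
for v,col in ((best,(0,0,255)),):
    for q in proj(c,boxpts(v)): cv2.circle(im,tuple(int(t) for t in ((q-[156,0])*3).round()),4,col,1)
cv2.imwrite('pics/fit17.png',im)
E
python3 fit.py
```

```text
[ 548.08 -224.6 ] -43.19 2.08
[[-1.93, 0.52], [1.19, 0.54], [-0.81, -1.27], [0.65, -2.08], [0.4, 2.08], [0.43, 0.64]]
rim only [ 547.54 -224.36] -43.18 [-1.7  1.2  1.4  1.2 -0.6 -0.5  0.9 -1.3]
pins only [ 549.03 -225.02] -43.2 [-0.   0.9  0.  -0.8]
[ 547.49 -224.1 ] -42.93 66.7
[[-59.62, 0.86], [59.45, 1.93], [-66.7, -1.73], [66.06, 0.45], [0.64, 3.03], [0.25, 1.73]]
holes tool -29 [[-29.0, 38.85, -0.29], [-29.0, -36.86, -0.17]]
holes tool -28 [[-28.0, 38.61, -0.29], [-28.0, -37.55, -0.17]]
corners [[-29.0, 50.67, -27.36], [-29.0, 50.73, 26.88], [-29.0, -48.26, 27.72], [-29.0, -48.32, -27.7]]
nadir [[256.31681137 102.27202549]] tool y [ 0.73581966 -0.67717448 -0.00203942] -42.623349028048494
```

View pics/fit17.png

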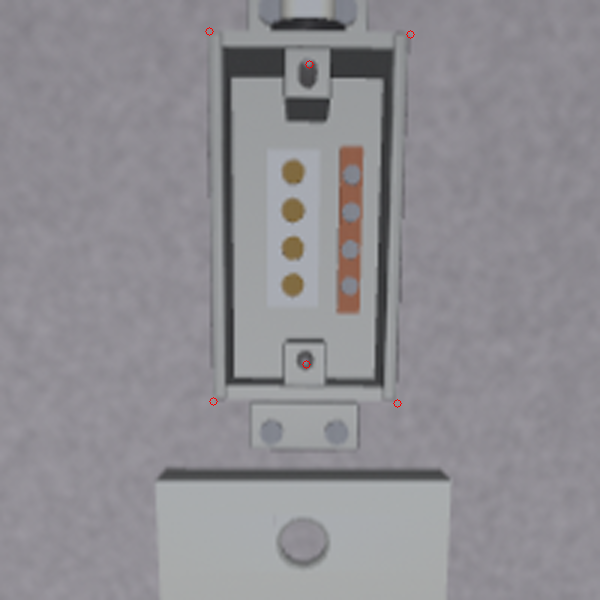

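```bash
python3 -m crank '[[37,-35,0,0,0,-0.01,50],[74.4,-70.2,0,0,0,-0.01,50],[74.4,-70.2,-30,0,0,-0.01,50],[74.4,-70.2,-60,0,0,-0.01,50],[74.4,-70.2,-73,0,0,-0.01,50],[74.4,-70.2,-73,0,0,-0.01,50],[74.4,-70.2,-73,0,0,-0.01,50]]'
python3 - <<'E'
from h import *
s=bot.read_state();print(s['position'],s['wrist_force'])
np.save('T18.npy',toolT(s))
im=bot.snapshot('wrist'); cv2.imwrite('pics/w18raw.png',im[:,:,::-1]); save(im,'w18b',(190,140,330,320),4)
im=bot.snapshot('side'); save(im,'s18',(190,190,300,300),7)
E
```

```text
time: 20.5
position: [548.5, -224.7, 53.1]
orientation: [0.281, 0.649, 0.28, -0.649]
wrist_force: [-0.4, 0.5, 0.0]
gripper_width: 54.9
[ 548.52165318 -224.73184299   53.14674157] [-0.36359952  0.53835206  0.03137007]
```

View pics/w18b.png

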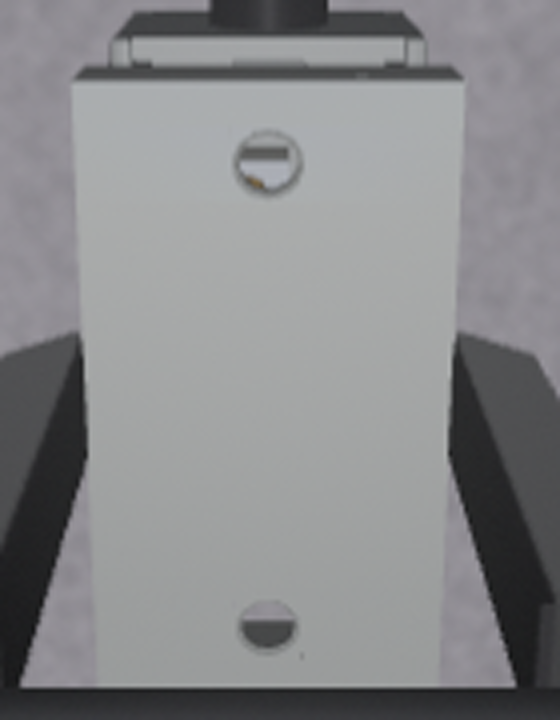

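View pics/s18.png

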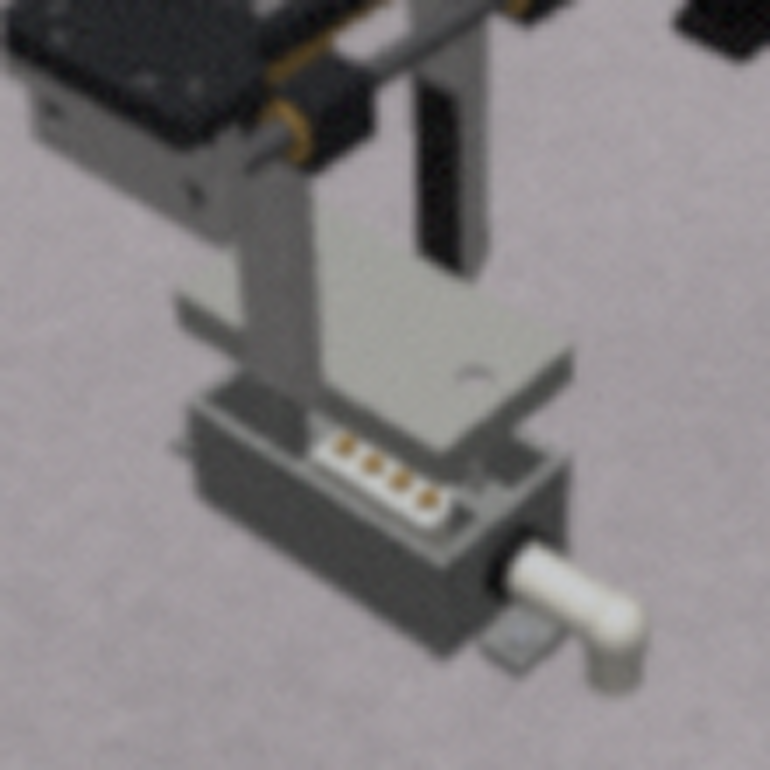

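```bash
cat > fit2.py <<'E'
from h import *
T=np.load('T18.npy'); p=bot.camera_params('wrist'); c=(np.array(p['intrinsics']),np.array(p['dist']),T@np.array(p['mount'])); Ti=np.linalg.inv(T)
def tool(px,z):
    P=on_z(c,np.array(px,float)/4+[190,140],z); return (np.c_[P,np.ones(len(P))]@Ti.T)[:,:3].round(2)
zt=T[2,3]
print('rim',tool([[110,38],[426,38]],40).tolist(),'base',tool([[135,10],[400,10]],0).tolist())
for k in (29,28.4): print('cover',k,tool([[73,79],[464,79]],zt+k).tolist(),'holes',tool([[268,161],[268,626]],zt+k).tolist())
E
python3 fit2.py; python3 -c "
from h import *; print(bot.read_state()['position'])"
```

```text
rim [[13.27, 50.14, -27.33], [13.24, 50.21, 26.81]] base [[53.27, 50.06, -27.08], [53.24, 50.12, 26.48]]
cover 29 [[-28.88, 50.5, -27.39], [-28.9, 50.57, 26.89]] holes [[-28.92, 38.82, -0.3], [-29.08, -36.81, -0.18]]
cover 28.4 [[-28.28, 50.39, -27.48], [-28.3, 50.46, 26.99]] holes [[-28.32, 38.67, -0.3], [-28.48, -37.22, -0.18]]
[ 548.5470656  -224.77674793   53.35023517]
```

```bash
python3 -m crank '[[0,0,-8,0,0,0,50],[0,0,-14,0,0,0,50],[0,0,-18,0,0,0,50],[0,0,-20,0,0,0,50],[0,0,-20,0,0,0,50]]'
python3 - <<'E'
from h import *
s=bot.read_state();print(s['position'],s['wrist_force'])
im=bot.snapshot('wrist'); save(im,'w19b',(190,140,330,320),4)
E
```

```text
time: 21.22
position: [547.6, -224.3, 31.8]
orientation: [-0.281, -0.649, -0.281, 0.649]
wrist_force: [-0.5, -0.3, -1.4]
gripper_width: 55.3
[ 547.56313487 -224.31819223   31.75589972] [-0.47823903 -0.32415866 -1.38215194]
```

View pics/w19b.png

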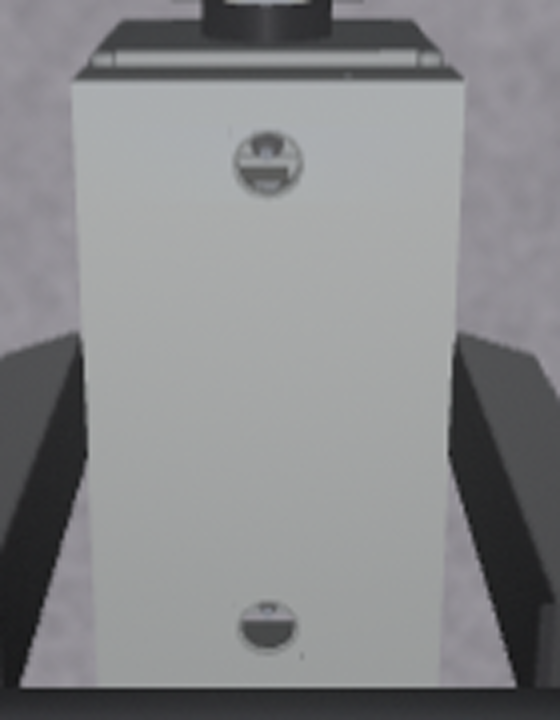

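```bash
python3 - <<'E'
from h import *
s=bot.read_state(); T=toolT(s); c=cam('wrist',s); print(s['position'])
Ti=np.linalg.inv(T); zt=T[2,3]
def tool(px,z):
    P=on_z(c,np.array(px,float)/4+[190,140],z); return (np.c_[P,np.ones(len(P))]@Ti.T)[:,:3].round(2)
print('rim',tool([[104,50],[430,50]],40).tolist())
q=lambda y,x,z=-.25:((proj(c,[(T@[x,y,z,1])[:3]])[0]-[190,140])*4).round(1)
for y in (38.6,-37.4): print(y,'hole',q(y,-28.4),'tip',q(y,zt-58),'pinroot5mm below',q(y,zt-51),'at40',q(y,zt-40))
im=bot.snapshot('wrist'); save(im,'w20',(240,165,275,190),20); save(im,'w20c',(240,285,275,310),20)
E
```

```text
[ 547.68368296 -224.38146547   31.93744786]
rim [[-8.07, 51.35, -25.65], [-8.06, 51.41, 24.76]]
38.6 hole [268.3 161.7] tip [268.3 157.8] pinroot5mm below [268.2 146.7] at40 [268.1 130.8]
-37.4 hole [267.5 626.7] tip [267.5 618. ] pinroot5mm below [267.5 593.3] at40 [267.4 557.5]
```

View pics/w20.png

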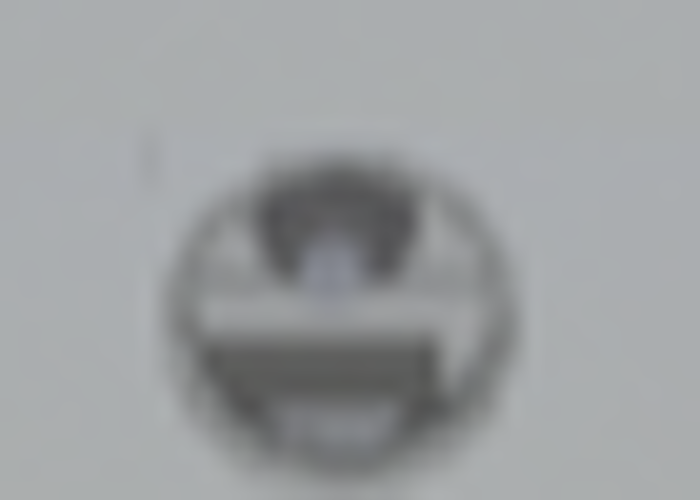

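View pics/w20c.png

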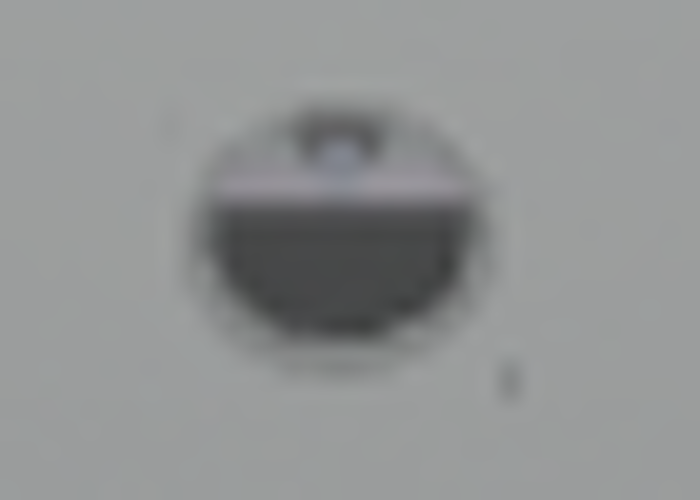

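```bash
python3 -m crank '[[0.4,-0.4,-1,0,0,0,50],[0.4,-0.4,-2.5,0,0,0,50],[0.4,-0.4,-4,0,0,0,50],[0.4,-0.4,-4,0,0,0,50]]'
python3 -m crank '[[0,0,-1,0,0,0,50],[0,0,-2,0,0,0,50],[0,0,-2,0,0,0,50]]'
python3 - <<'E'
from h import *
s=bot.read_state();print(s['position'],s['wrist_force'])
im=bot.snapshot('wrist'); save(im,'w21',(190,140,330,320),4)
E
```

```text
time: 21.82
position: [547.9, -224.6, 27.8]
orientation: [-0.281, -0.649, -0.281, 0.649]
wrist_force: [-0.0, -0.3, -1.0]
gripper_width: 54.9
time: 22.2
position: [548.0, -224.7, 25.9]
orientation: [-0.281, -0.649, -0.281, 0.649]
wrist_force: [-0.4, 0.0, -1.0]
gripper_width: 54.6
[ 547.97243035 -224.72649551   25.88864416] [-0.37167515  0.01907862 -1.04597306]
```

View pics/w21.png

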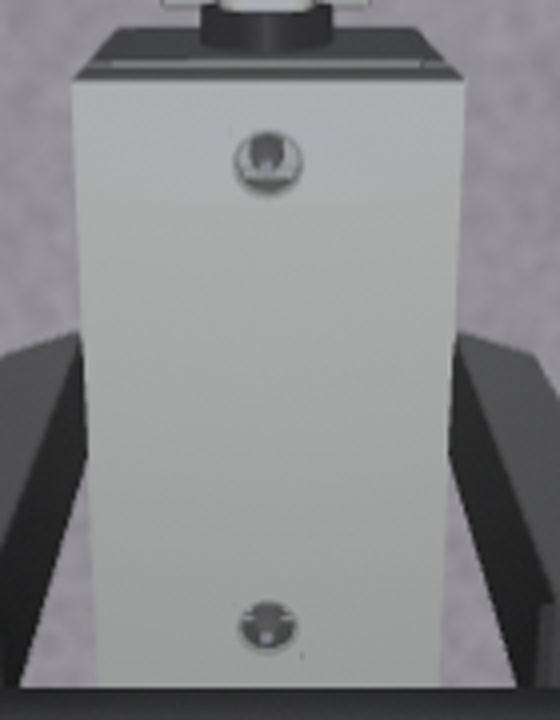

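```bash
python3 -m crank '[[0,0,-0.5,0,0,0,50],[0,0,-0.5,0,0,0,50]]'
python3 -m crank '[[0,0,-0.5,0,0,0,50],[0,0,-0.5,0,0,0,50]]'
python3 -m crank '[[0,0,-0.5,0,0,0,50],[0,0,-0.5,0,0,0,50]]'
```

```text
time: 22.5
position: [548.0, -224.8, 25.5]
orientation: [-0.281, -0.649, -0.281, 0.649]
wrist_force: [-0.3, -0.3, -0.5]
gripper_width: 54.7
time: 22.75
position: [548.1, -224.8, 25.0]
orientation: [-0.281, -0.649, -0.281, 0.649]
wrist_force: [0.2, -0.7, -0.1]
gripper_width: 54.7
time: 23.0
position: [548.1, -224.8, 25.0]
orientation: [0.281, 0.649, 0.281, -0.649]
wrist_force: [-1.3, 0.6, 4.4]
gripper_width: 54.7
```

```bash
python3 -m crank '[[0,0,0.3,0,0,0,57],[0,0,0.3,0,0,0,62],[0,0,0.3,0,0,0,75],[0,0,0.3,0,0,0,85],[0,0,0.3,0,0,0,85],[0,0,20,0,0,0,85],[0,0,60,0,0,0,85],[-30,30,110,0,0,0,85],[-60,60,110,0,0,0,85],[-60,60,110,0,0,0,85],[-60,60,110,0,0,0,85]]'
python3 - <<'E'
from h import *
s=bot.read_state();print(s['position'],s['wrist_force'])
im=bot.snapshot('wrist'); save(im,'w22',None,1.5); np.save('T22.npy',toolT(s)); cv2.imwrite('pics/w22raw.png',im[:,:,::-1])
im=bot.snapshot('side'); save(im,'s22',(190,190,300,300),7)
im=bot.snapshot('top'); save(im,'t22')
E
```

```text
time: 24.38
position: [488.6, -165.2, 134.7]
orientation: [0.281, 0.649, 0.28, -0.649]
wrist_force: [0.7, 0.7, 0.1]
gripper_width: 84.8
[ 488.63728376 -165.18122518  134.67715664] [0.72780308 0.66873387 0.07403615]
```

View pics/w22.png

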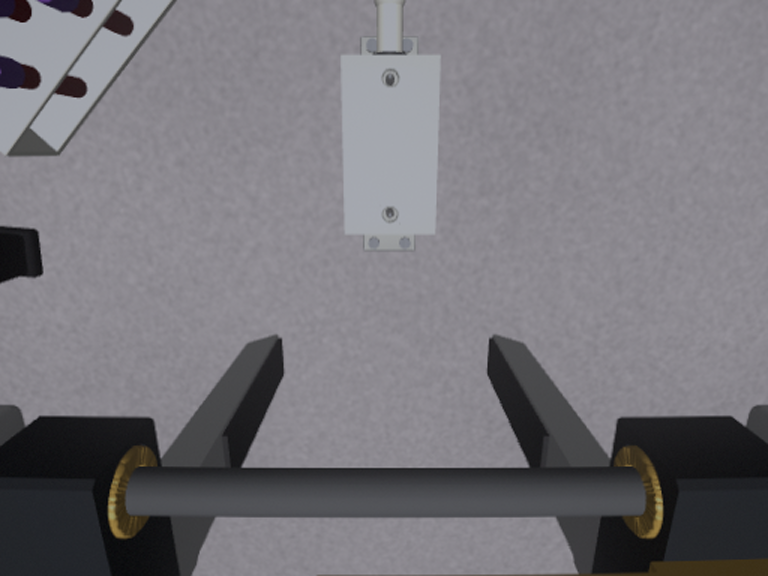

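View pics/s22.png

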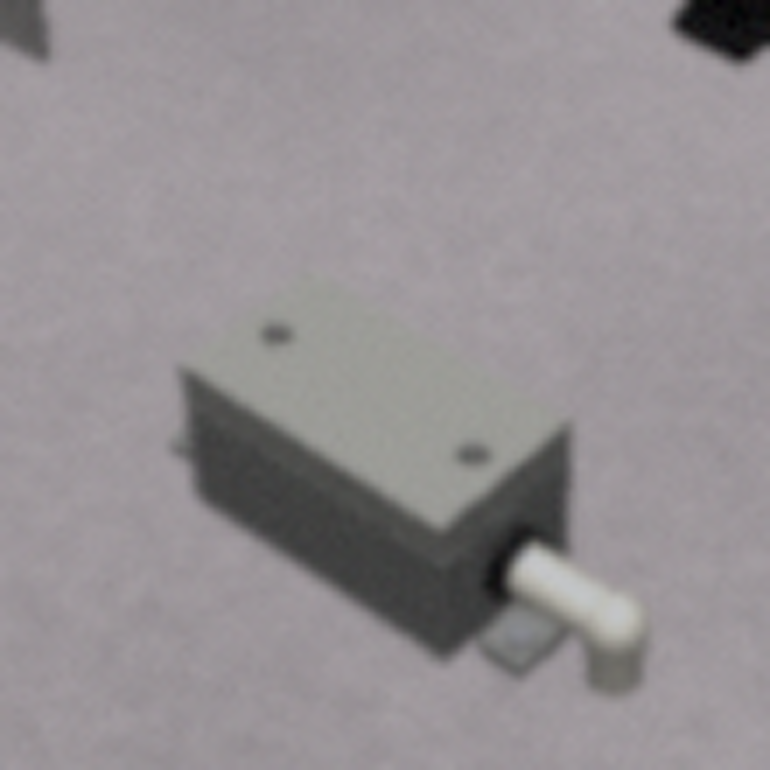

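View pics/t22.png

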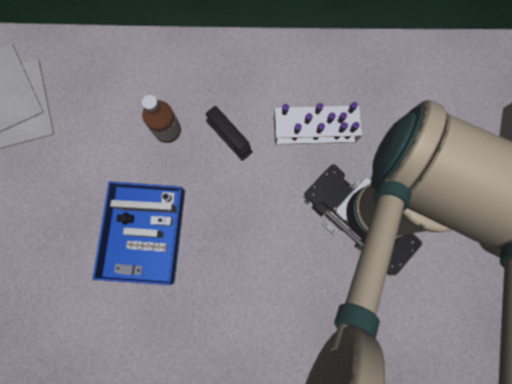

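```bash
python3 - <<'E'
from h import *
T=np.load('T22.npy'); p=bot.camera_params('wrist'); c=(np.array(p['intrinsics']),np.array(p['dist']),T@np.array(p['mount']))
P=on_z(c,np.array([[341,55],[440,55],[435.5,235],[345.5,235]])/1.5,54); n=np.linalg.norm
print(P.round(1).tolist(),P.mean(0).round(1),[n(P[i]-P[(i+1)%4]).round(1) for i in range(4)])
bot.job_done()
E
```

```text
[[603.3, -238.9, 54.0], [566.1, -278.6, 54.0], [492.9, -210.5, 54.0], [530.1, -170.8, 54.0]] [ 548.1 -224.7   54. ] [np.float64(54.5), np.float64(100.0), np.float64(54.4), np.float64(100.0)]
the job is handed in; nothing more can be done
```

The 100 mm cover is seated over both pins of the junction box, and the job was handed in at about 24.4 s of the 69 s allowed.

**What I did:**
- I measured the three covers at about 132, 100 and 72 mm and lifted the 100 mm one out of the crate.
- I stood it on its long edge on the bench, let go, and toppled it with a finger so its smooth face was up.
- I took it by its long sides, lined the holes up with the pins in the wrist camera, and lowered it until it touched the rim at about 4 N. Then I let go and backed off.

**Last checks:**
- **Seating:** the wrist and side views show both pins through the holes and no gap to the rim.
- **Size and position:** on the plane of a seated cover's outer face (z = 54 mm), the cover measures 100.0 by 54.5 mm. It is centred at (548.1, −224.7), against (548.1, −224.6) fitted for the box beforehand.
- **Surroundings:** in the top picture the other crate parts and the bystanders look undisturbed.

**What failed or disagreed:**
- Both cameras showed the fingers ending about 19 mm behind the reported TCP. Because of that, my first push to topple the cover passed over it without touching. I corrected the heights for the second push and the flat grasp.
- Fits of the box from its rim and from its pins differed by about 1.6 mm. I settled this by looking at the pins through the holes and shifting the cover by about 0.5 mm.

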